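# Check a welding helmet's auto-darkening filter in the lamp beam

### The job

Before class, check the welding filter that is due (yellow sticker on its top edge): first switch the lamp on with the toggle on its driver box, then take that filter out of the tray by its two narrow ribbed side edges only, never touching its front or rear face with the fingers. Hold it upright and square across the light path, midway between lamp and receiver, with its window centred on the light axis and its sensor side towards the lamp, without striking the light bench, and finish while still holding it there, at rest in the air. Leave the other two filters, the brush and the magnet where they are.

Things in the scene. Friction and masses are not known exactly. Their poses are not given: they have to be found in the camera images.
- due: the due filter: auto-darkening welding filter with yellow sticker on its top edge, upright in a tray slot; 10 mm thick (x), 51 mm wide (y), 108 mm tall (z), 0.1 kg. Origin: centre of its underside. Sensor side looks along its -x: blue-green window, above it a solar cell between two red sensors; rear (+x): dark green window, grey round cap. Grip edges: narrow ribbed sides at y = -25.5, +25.5 mm
- due_window (a point): centre of the due filter's window, inside its thickness, 45 mm above its underside (63 mm below its top); window 37 mm wide, 66 mm tall. The faces that fingers must not touch reach to 5 mm from every edge, on both sides, and stand 0.5 mm proud of the black frame, which is 9 mm thick
- spare_a: another filter, the same in size and shape but without a sticker, standing in the tray the same way round; to be left alone. Origin: centre of its underside
- spare_b: the third filter, like spare_a; to be left alone. Origin: centre of its underside
- tray: fixed grey block, 160 mm (x) by 90 mm (y) by 40 mm high, with three upright slots at x = -50, 0, +50 mm, 30 mm deep: the filters stand 10 mm above the table, 78 mm out of the block, 1 mm play on each side. Which slot holds which filter varies; all have their sensor side to the tray's -x. Origin: centre of its underside
- bench: fixed light bench: rail 420 mm long along x, on it the lamp head (finned cylinder, 56 mm diameter, x = -190 to -70 mm) and receiver head (blue cylinder, 44 mm diameter, x = +70 to +140 mm), both level, axis 160 mm above the table, lamp top at 188 mm; under the gap nothing is higher than 50 mm. Origin: on the table under the middle of the light path; x points from lamp to receiver, z up
- light_mid (a point): middle of the light path: on the light axis, midway between lamp lens and receiver mouth, 160 mm above the table; its axes are those of bench (x along the light). The light beam is about 20 mm thick
- lamp_lens (a point): centre of the lamp's lens, at the mouth of the lamp head, 70 mm before light_mid
- receiver_mouth (a point): centre of the receiver's mouth, 70 mm beyond light_mid. In front of the receiver, centre 130 mm to the bench's -y, lies its black meter, 75 x 110 x 32 mm high
- lamp_switch (a joint): angle of the lamp's toggle on top of the driver box, rad: 0 = off, leaning 0.4 rad towards the bench's -y; 0.8 = on, leaning 0.4 rad towards the bench's +y (end stops at both). It stays where it is left and moves at about 1.5 N at the tip
- switch_tip (a point): centre of the red ball (12 mm in diameter) at the tip of the toggle, a steel bar 8 mm thick; it moves with the toggle, 38 mm from the pivot
- switch_pivot (a point): pivot of the toggle, 68 mm above the table, its axis along the bench's x; its axes are those of bench. It sits in the middle of the top (65 mm high) of the blue driver box, 90 mm (x) by 100 mm (y), that stands in front of the lamp head, centre 145 mm to the bench's -y from the light axis
- brush: a hand brush lying on the table beside the tray, a bystander. Origin: centre of its underside
- magnet: red arrow-shaped welding magnet, 95 x 70 x 16 mm, lying flat on the table, a bystander. Origin: centre of its underside
Mind the look-alikes: they are no part of the job. What is shaped like the due but orange is not meant.

How it is judged:
On the way, in this order (a step that is already met when the one before it is completed fails the run):
1. the lamp's toggle is switched on (value of joint lamp_switch above 0.6 rad), for 0.2 s.
2. the due filter is gripped and clear above the tray (z of due in the frame of tray above 0.045 m and contact force between due and the fingers above 0.5 N), for 0.1 s.
At the end, for the whole second after the job is handed in: Toggle on (over 0.6 rad). The due filter is held still in the air by the fingers, touching no part of the bench; window centre within 9 mm sideways and 15 mm in height of the light axis and 35 mm of its middle; upright and square to the light within 0.17 rad, sensor side to the lamp (value of joint lamp_switch above 0.6 rad and contact force between due and the fingers above 0.5 N and height (world z) of due above 0.08 m and contact force between due and bench below 0.1 N and x of due_window in the frame of light_mid between -0.035 and 0.035 m and y of due_window in the frame of light_mid between -0.009 and 0.009 m and z of due_window in the frame of light_mid between -0.015 and 0.015 m and angle between the x axis of due and the x axis of bench, either way round below 0.17 rad and angle between due's own z axis and vertical below 0.17 rad and x of lamp_lens in the frame of due below -0.02 m and linear speed of due below 0.02 m/s); the arm keeps its last pose, push and grip.
It fails at once if the fingers touch the front or rear face of a filter (contact force between any of due_c1, spare_a_c1, spare_b_c1 and the fingers above 0.3 N).
It fails at once if the due filter strikes the light bench (contact force between due and bench above 2 N).
It fails at once if another filter is disturbed (moved more than 15 mm) (distance of any of spare_a, spare_b from where it was at the start of the episode above 0.015 m).
It fails at once if the brush or the magnet is pushed away (more than 30 mm) (distance of any of brush, magnet from where it was at the start of the episode above 0.03 m).
It also fails if it takes over 54 s, if anything falls off the work surface, if the arm or the gripper's body presses on something with over 40 N, if the wrist force passes 120 N, or if a joint passes its speed limit or range.

### The arm

A 7-joint arm with a two-finger parallel gripper is mounted at the origin on the work surface. World frame = base frame: x ahead of the robot, y to its left, z up, the work surface at z = 0. Lengths are in m, angles in rad, forces in N, time in s.
With the tool pointing down it reaches from about 0.4 to 0.875 m from the base axis. Payload 6.5 kg.
Tool frame: the origin (TCP) lies at the very end of the fingers, on their centre line; the grasp point (between the pads) lies 19 mm behind it; z points along the fingers, y is the line along which they close (so a half turn about z gives the same grasp; the last joint's range is limited). The gripper opens to 88 mm and grips with 3 to 60 N. Pads are 18 mm wide; open, the fingers measure 123 mm over their backs; the gripper's body (75 mm by 187 mm) begins 45 mm behind the grasp point.
Start: joints at [-1.386, 0.536, -0.004, 1.538, 0.003, 1.067, -0.071], TCP at [0.161, 0.63, 0.239] pointing down, gripper open.
Joint ranges: [-2.7, 2.7], [-0.37, 2.16], [-1.27, 1.26], [0.24, 2.4], [-1.31, 4.45], [0.19, 1.91], [-2.76, 2.76]. Speed limits (rad/s): [2.39, 2.39, 3.14, 3.14, 3.14, 3.14, 3.14].

### API

Orientations are given as a 3x3 rotation matrix whose columns are the frame's x, y, z axes.
In Python, from station import robot gives the robot as it stands.
- The arm moves only by the tool apply_moves, never from a script. Its argument "deltas" is a list of rows, each an object of numbers: "wx", "wy", "wz": the turn, a rotation vector about the tool's x, y, z in units of 5 degrees (1.0 is 5 degrees); "x", "y", "z": the shift along the tool's x, y, z in mm; "claw": the closure, from -1 (fully open) to 1 (shut). In form: [{"wx": .., "wy": .., "wz": .., "x": .., "y": .., "z": .., "claw": ..}, ...]. A call has 1 to 8 rows; each row shifts and turns the commanded pose from where the row before left it, along the tool's axes as they then stand; what a row does not reach is not made up. A row lasts 1/12 s, in which the tool goes at most 41.7 mm and 7.16 degrees, less where a joint would pass 70% of its speed; a pose out of reach is approached as far as the arm can. A call is refused whole if a number of a shift passes 41.7 or a number of a turn 1, either way. A call with a gripper value outside its range is refused whole. The fingers move at their own pace and stop on an object; "grip_force" is the grip in N (left out, the last holds). Time passes only in rows, so rows that do not move let the fingers close. It gives the time, the measured TCP pose, the force, the opening and the grip force at its end, in the units of the state.
- robot.get_obs(): the state, without advancing time (a new reading comes with each control period).
- robot.get_image(name): name is "scene" or "side" or "wrist"; returns a dict with "pixels" (420x560x3 uint8, blue, green, red), "mtx" (3x3 intrinsics, pixels), "eye" and "rotation" of the camera in the world. Camera axes: x right, y down, z forward; pixel columns grow to the right and rows downward; lengths in m; the calibration is good to about 2 mm. A picture is of the moment at which its call begins. There is no depth.
- robot.hand_in(): hands the job in; it is judged then, once.
The state is a dict: "t": time; "joint_pos": joint angles; "dq": joint speeds; "joint_torque": joint torques, N m; "tcp_pos": TCP position; "eef_rot": TCP orientation; "contact_force": force on the tool from outside, world axes, zero at the start; "moment": the same for the moment, N m; "width": finger opening in m; "grip_force": force on a finger pad.
Only numpy, scipy, OpenCV 4.12 (cv2) and the standard library are available. Lean on these libraries where they do the work, as an engineer would, in place of code of your own. Each camera call takes 0.05 s, during which the arm holds its last target. There are 200 camera calls.

## Working session

There is one attempt and no reset: what is moved stays moved. The work goes in short steps, Python scripts to look and compute and a tool call to move; the robot and the scene stay as the last step left them, time stands still between calls to the robot, and variables do not carry over. Pictures are saved under pics/ and viewed, at most 12 in all, crops included, and the job is handed in when it is done.

Besides the shell and the picture viewer there is one more tool, called after ">>>" by a JSON object that holds its "fn" and its "kwargs", one argument or row to a line. apply_moves: Moves the arm, as the interface text tells. Its arguments: {"type":"object","properties":{"deltas":{"type":"array"},"grip_force":{"type":"number"}},"required":["deltas"]}

```bash
ls; mkdir -p pics
python3 - <<'E'
from station import robot
import cv2,numpy as np,pickle
o=robot.get_obs();print({k:np.round(v,3).tolist() for k,v in o.items()})
for n in("scene","side","wrist"):
    d=robot.get_image(n);cv2.imwrite(f"pics/{n}0.png",d["pixels"]);pickle.dump(d,open(f"pics/{n}0.pkl","wb"))
    print(n,np.round(d["mtx"],1).tolist(),np.round(d["eye"],3),np.round(d["rotation"],3).tolist())
E
```

```text
pics
{'t': 0.0, 'joint_pos': [-1.386, 0.537, -0.004, 1.539, 0.003, 1.067, -0.071], 'dq': [0.001, 0.001, -0.0, -0.0, 0.002, 0.001, -0.001], 'joint_torque': [0.0, -57.099, 0.991, -25.161, -0.056, 0.018, 0.0], 'tcp_pos': [0.161, 0.629, 0.238], 'eef_rot': [[-0.969, 0.248, -0.0], [0.248, 0.969, -0.002], [-0.0, -0.002, -1.0]], 'contact_force': [-0.315, 0.613, 0.315], 'moment': [0.019, 0.009, -0.032], 'grip_force': 0.0, 'width': 0.088}
scene [[389.4, 0.0, 279.0], [0.0, 389.4, 201.4], [0.0, 0.0, 1.0]] [1.04  0.722 0.65 ] [[-0.777, 0.363, -0.513], [0.629, 0.445, -0.637], [-0.003, -0.818, -0.575]]
side [[542.4, 0.0, 284.6], [0.0, 542.4, 205.8], [0.0, 0.0, 1.0]] [ 0.31  -0.65   1.026] [[0.948, -0.235, 0.214], [-0.318, -0.715, 0.623], [0.007, -0.658, -0.753]]
wrist [[347.8, 0.0, 281.7], [0.0, 347.8, 207.5], [0.0, 0.0, 1.0]] [0.093 0.646 0.384] [[0.247, 0.932, 0.265], [0.969, -0.238, -0.068], [0.0, 0.274, -0.962]]
```

View pics/scene0.png

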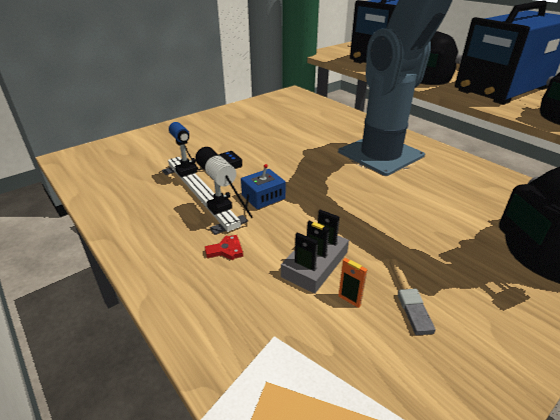

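View pics/side0.png

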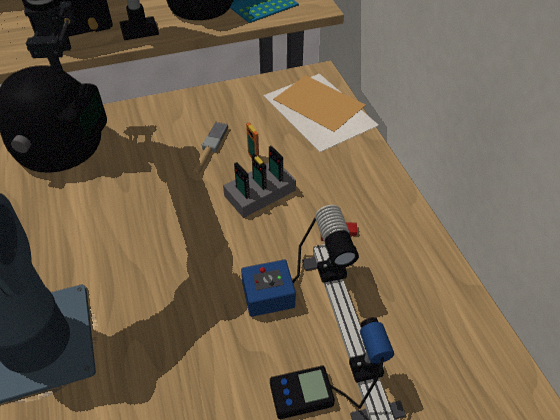

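The scene view shows the due filter (yellow sticker) in the middle slot at about (318,228), an orange decoy at (352,283), the toggle's red ball at (265,167) and the bench on the left. In the side view the sticker is at (260,160), the ball at (263,270), the lamp at (340,250) and the receiver at (375,340). Next I'll enlarge the parts that matter.

Run:
```python
import cv2,numpy as np,pickle
S=pickle.load(open("pics/scene0.pkl","rb"))["pixels"];D=pickle.load(open("pics/side0.pkl","rb"))["pixels"]
def c(I,x,y,w,h): return cv2.resize(I[y:y+h,x:x+w],(400,300),interpolation=cv2.INTER_CUBIC)
a=np.vstack([np.hstack([c(S,270,195,120,90),c(S,160,115,140,105)]),np.hstack([c(D,215,120,100,75),c(D,230,200,200,150)])])
cv2.imwrite("pics/comp.png",a)
def blobs(I,n,m):
    k,l,s,ce=cv2.connectedComponentsWithStats(m.astype(np.uint8))
    print(n,[(s[i].tolist(),ce[i].round(1).tolist()) for i in range(1,k) if s[i,4]>4][:14])
for n,I in(("scene",S),("side",D)):
    h=cv2.cvtColor(I,cv2.COLOR_BGR2HSV);H,s,v=[h[...,i].astype(int) for i in range(3)]
    blobs(I,n+" yellow",(H>21)&(H<33)&(s>190)&(v>120))
    blobs(I,n+" red",((H<6)|(H>174))&(s>170)&(v>80))
    blobs(I,n+" blue",(H>100)&(H<125)&(s>120)&(v>50))
```

```text
scene yellow []
scene red [([264, 164, 3, 4, 10], [265.2, 165.5]), ([205, 235, 38, 25, 554], [225.0, 248.4])]
scene blue [([368, 0, 14, 3, 27], [375.1, 0.7]), ([385, 0, 14, 5, 56], [391.8, 1.8]), ([506, 10, 54, 89, 2812], [535.8, 52.2]), ([486, 14, 24, 8, 90], [499.4, 17.8]), ([169, 122, 20, 20, 168], [176.1, 129.3]), ([225, 152, 11, 7, 30], [229.8, 155.1]), ([241, 169, 44, 40, 995], [262.5, 189.1])]
side yellow []
side red [([346, 222, 11, 11, 87], [352.0, 227.1]), ([260, 267, 5, 5, 21], [261.9, 269.2]), ([255, 281, 3, 2, 5], [256.2, 281.4])]
side blue [([242, 260, 53, 56, 1641], [267.7, 288.2]), ([361, 322, 32, 41, 881], [376.0, 341.4]), ([281, 378, 6, 7, 37], [283.5, 381.1]), ([283, 388, 7, 7, 39], [285.9, 391.3]), ([286, 398, 7, 8, 42], [288.6, 401.7])]
```

View pics/comp.png

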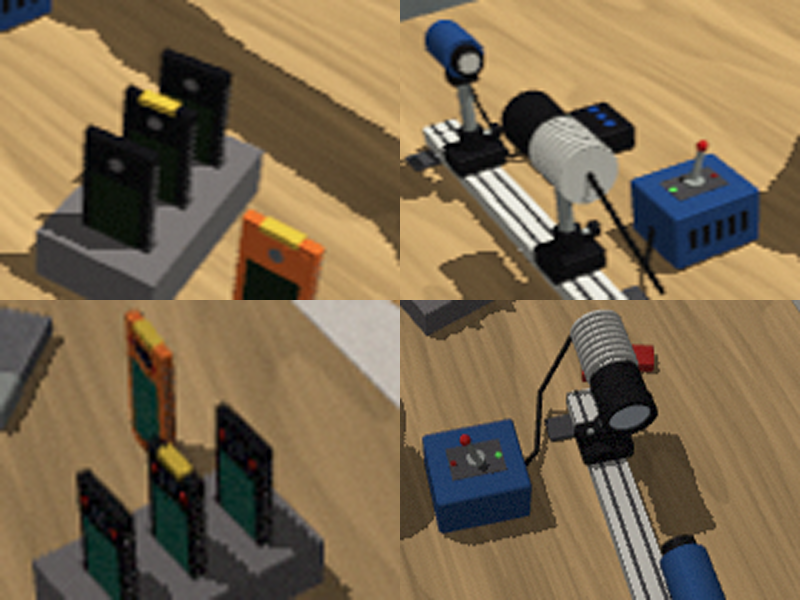

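The composite shows the toggle leaning to the robot (off), with the lamp mouth facing the receiver. The due filter's sensor side (green) faces the side camera. Lens centre in the side view is about (344,258), and receiver mouth in the scene view about (184,137).

```bash
cat > h.py <<'E'
import numpy as np,pickle,cv2
def ray(d,p):
    v=d["rotation"]@np.linalg.inv(d["mtx"])@np.array([p[0],p[1],1.]);return np.array(d["eye"],float),v/np.linalg.norm(v)
def plane(d,p,z):
    e,v=ray(d,p);return e+v*(z-e[2])/v[2]
def tri(*dp):
    A=np.zeros((3,3));b=np.zeros(3);R=[]
    for d,p in dp:
        e,v=ray(d,p);M=np.eye(3)-np.outer(v,v);A+=M;b+=M@e;R.append((e,M))
    X=np.linalg.solve(A,b);return X.round(4),[round(float(np.linalg.norm(M@(X-e))),4) for e,M in R]
def proj(d,X):
    q=d["mtx"]@d["rotation"].T@(np.array(X)-d["eye"]);return q[:2]/q[2]
def L(n): return pickle.load(open(f"pics/{n}.pkl","rb"))
def shot(robot,n,cam):
    d=robot.get_image(cam);pickle.dump(d,open(f"pics/{n}.pkl","wb"));cv2.imwrite(f"pics/{n}.png",d["pixels"]);return d
E
python3 - <<'E'
from h import *
S,D=L("scene0"),L("side0")
print("sticker",tri((S,(318,225.9)),(D,(258.8,160))))
print("ball",tri((S,(265.3,166)),(D,(262,269.5))))
a,b,c=[plane(S,p,.04) for p in((282,265.5),(316.5,281),(348.6,240.6))]
print("tray",a.round(3),b.round(3),c.round(3),np.linalg.norm(a-b),np.linalg.norm(c-b),"ctr",((a+c)/2).round(3),np.arctan2(*(b-c)[1::-1]))
l=plane(D,(344.5,258),.16);r=plane(S,(183.8,137),.16);print("lens",l,"recv",r,np.linalg.norm(l-r),"mid",(l+r)/2,"yaw",np.arctan2(*(r-l)[1::-1]))
# decoy, spares tops in side
for n,p in dict(spA=(242,166),spB=(275.5,150)).items(): print(n,plane(D,p,.118).round(3))
E
```

```text
sticker (array([0.5557, 0.258 , 0.1174]), [0.0007, 0.0007])
ball (array([ 0.4733, -0.0395,  0.1054]), [0.0012, 0.0012])
tray [0.644 0.241 0.04 ] [0.617 0.323 0.04 ] [0.468 0.277 0.04 ] 0.086052247710001 0.1557566141355974 ctr [0.556 0.259 0.04 ] 0.30065622384659085
lens [ 0.6238696 -0.0996182  0.16     ] recv [ 0.6113174  -0.24363401  0.16      ] 0.14456178974924858 mid [ 0.6175935  -0.17162611  0.16      ] yaw -1.6577351557533748
spA [0.511 0.251 0.118]
spB [0.604 0.279 0.118]
```

```bash
cat >> h.py <<'E'
def plan(robot,tgt,yawy,n):
    """rows (tool axes) from measured pose to tgt with tool y at heading yawy, tool down"""
    o=robot.get_obs();R=np.array(o["eef_rot"]);p=np.array(o["tcp_pos"])
    y0=np.arctan2(R[1,1],R[0,1]);dy=yawy-y0
    print("yaw",round(y0,3),"dyaw",round(dy,3),"d",(np.array(tgt)-p).round(4),"z",R[:,2].round(3))
    D=np.array(tgt)-p
    for i in range(n):
        # shift along axes as they stand when row starts
        a=y0+dy*i/n;ty=np.array([np.cos(a),np.sin(a),0]);tx=np.array([-ty[1],ty[0],0])
        d=D/n*1000
        print(f'{{"x":{d@tx:.0f},"y":{d@ty:.0f},"z":{-d[2]:.0f},"wz":{-np.degrees(dy)/n/5:.2f}}}',end=", ")
    print()
E
python3 - <<'E'
from h import *;from station import robot
plan(robot,(.5,.25,.26),1.32,16)
E
```

```text
yaw 1.32 dyaw -0.0 d [ 0.3388 -0.3792  0.0219] z [-0.    -0.001 -1.   ]
{"x":-26,"y":-18,"z":-1,"wz":0.00}, {"x":-26,"y":-18,"z":-1,"wz":0.00}, {"x":-26,"y":-18,"z":-1,"wz":0.00}, {"x":-26,"y":-18,"z":-1,"wz":0.00}, {"x":-26,"y":-18,"z":-1,"wz":0.00}, {"x":-26,"y":-18,"z":-1,"wz":0.00}, {"x":-26,"y":-18,"z":-1,"wz":0.00}, {"x":-26,"y":-18,"z":-1,"wz":0.00}, {"x":-26,"y":-18,"z":-1,"wz":0.00}, {"x":-26,"y":-18,"z":-1,"wz":0.00}, {"x":-26,"y":-18,"z":-1,"wz":0.00}, {"x":-26,"y":-18,"z":-1,"wz":0.00}, {"x":-26,"y":-18,"z":-1,"wz":0.00}, {"x":-26,"y":-18,"z":-1,"wz":0.00}, {"x":-26,"y":-18,"z":-1,"wz":0.00}, {"x":-26,"y":-18,"z":-1,"wz":0.00},
```

>>> {"fn": "apply_moves", "kwargs": {
  "deltas": [
    {"x":-26,"y":-18,"z":-1},
    {"x":-26,"y":-18,"z":-1},
    {"x":-26,"y":-18,"z":-1},
    {"x":-26,"y":-18,"z":-1},
    {"x":-26,"y":-18,"z":-1},
    {"x":-26,"y":-18,"z":-1},
    {"x":-26,"y":-18,"z":-1},
    {"x":-26,"y":-18,"z":-1}
  ]
}}

```text
$.deltas[0]: bad value
```

>>> {"fn": "apply_moves", "kwargs": {
  "deltas": [
    {"x":-26,"y":-18,"z":-1},
    {"x":-26,"y":-18,"z":-1},
    {"x":-26,"y":-18,"z":-1},
    {"x":-26,"y":-18,"z":-1},
    {"x":-26,"y":-18,"z":-1},
    {"x":-26,"y":-18,"z":-1},
    {"x":-26,"y":-18,"z":-1},
    {"x":-26,"y":-18,"z":-1}
  ]
}}

```text
$.deltas[0]: bad value
```

Run:
```python
from h import *;from station import robot
shot(robot,"wr1","wrist")
plan(robot,(.425,-.035,.2),-.087,17)
```

```text
yaw 1.32 dyaw -1.407 d [ 0.2638 -0.6643 -0.0382] z [-0.    -0.001 -1.   ]
{"x":-25,"y":-34,"z":2,"wz":0.95}, {"x":-27,"y":-32,"z":2,"wz":0.95}, {"x":-30,"y":-29,"z":2,"wz":0.95}, {"x":-32,"y":-27,"z":2,"wz":0.95}, {"x":-34,"y":-24,"z":2,"wz":0.95}, {"x":-36,"y":-21,"z":2,"wz":0.95}, {"x":-38,"y":-18,"z":2,"wz":0.95}, {"x":-39,"y":-15,"z":2,"wz":0.95}, {"x":-40,"y":-12,"z":2,"wz":0.95}, {"x":-41,"y":-8,"z":2,"wz":0.95}, {"x":-42,"y":-5,"z":2,"wz":0.95}, {"x":-42,"y":-1,"z":2,"wz":0.95}, {"x":-42,"y":2,"z":2,"wz":0.95}, {"x":-42,"y":6,"z":2,"wz":0.95}, {"x":-41,"y":9,"z":2,"wz":0.95}, {"x":-40,"y":12,"z":2,"wz":0.95}, {"x":-39,"y":16,"z":2,"wz":0.95},
```

View pics/wr1.png

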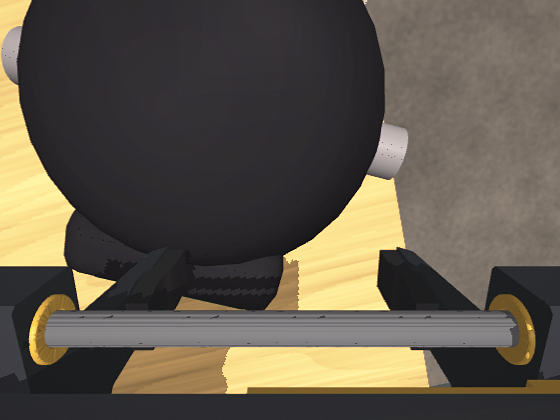

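The wrist view shows the dark helmet on the tool's +x side, so moving along −x goes away from it. The rows were refused because every row needs all its fields.

>>> {"fn": "apply_moves", "kwargs": {
  "deltas": [
    {"x":-26,"y":-18,"z":-2,"wx":0,"wy":0,"wz":0,"claw":-1},
    {"x":-26,"y":-18,"z":-2,"wx":0,"wy":0,"wz":0,"claw":-1},
    {"x":-26,"y":-18,"z":-2,"wx":0,"wy":0,"wz":0,"claw":-1},
    {"x":-26,"y":-18,"z":-2,"wx":0,"wy":0,"wz":0,"claw":-1},
    {"x":-26,"y":-18,"z":-2,"wx":0,"wy":0,"wz":0,"claw":-1},
    {"x":-26,"y":-18,"z":-2,"wx":0,"wy":0,"wz":0,"claw":-1},
    {"x":-26,"y":-18,"z":-2,"wx":0,"wy":0,"wz":0,"claw":-1},
    {"x":-26,"y":-18,"z":-2,"wx":0,"wy":0,"wz":0,"claw":-1}
  ]
}}

```text
t: 0.87
tcp_pos: [0.3279, 0.4372, 0.2548]
eef_rot: [[-0.969, 0.248, -0.0], [0.248, 0.969, -0.0], [0.0, -0.0, -1.0]]
contact_force: [0.3, -0.2, 0.2]
width: 0.0879
grip_force: 0.0
```

>>> {"fn": "apply_moves", "kwargs": {
  "deltas": [
    {"x":-26,"y":-18,"z":-2,"wx":0,"wy":0,"wz":0,"claw":-1},
    {"x":-26,"y":-18,"z":-2,"wx":0,"wy":0,"wz":0,"claw":-1},
    {"x":-26,"y":-18,"z":-2,"wx":0,"wy":0,"wz":0,"claw":-1},
    {"x":-26,"y":-18,"z":-2,"wx":0,"wy":0,"wz":0,"claw":-1},
    {"x":-26,"y":-18,"z":-2,"wx":0,"wy":0,"wz":0,"claw":-1},
    {"x":-26,"y":-18,"z":-2,"wx":0,"wy":0,"wz":0,"claw":-1},
    {"x":-26,"y":-18,"z":-2,"wx":0,"wy":0,"wz":0,"claw":-1},
    {"x":-26,"y":-18,"z":-2,"wx":0,"wy":0,"wz":0,"claw":-1}
  ]
}}

```text
t: 1.53
tcp_pos: [0.4936, 0.2461, 0.2708]
eef_rot: [[-0.969, 0.248, -0.0], [0.248, 0.969, 0.0], [0.0, 0.0, -1.0]]
contact_force: [-0.0, 0.2, 1.6]
width: 0.088
grip_force: 0.0
```

Run:
```python
from h import *;from station import robot
d=shot(robot,"wr2","wrist");print(robot.get_obs()["tcp_pos"],robot.get_obs()["t"])
for X in [(.556,.258,.118),(.604,.279,.118),(.511,.251,.118)]: print(proj(d,X))
plan(robot,(.425,-.035,.2),-.087,17)
```

```text
[0.49831106 0.23954785 0.27142366] 1.5833
[310.95558983 251.49758376]
[343.5287925  291.39892048]
[292.00544728 208.08277471]
yaw 1.312 dyaw -1.399 d [-0.0733 -0.2745 -0.0714] z [ 0.004 -0.003 -1.   ]
{"x":0,"y":-17,"z":4,"wz":0.94}, {"x":-1,"y":-17,"z":4,"wz":0.94}, {"x":-3,"y":-16,"z":4,"wz":0.94}, {"x":-4,"y":-16,"z":4,"wz":0.94}, {"x":-5,"y":-16,"z":4,"wz":0.94}, {"x":-7,"y":-15,"z":4,"wz":0.94}, {"x":-8,"y":-15,"z":4,"wz":0.94}, {"x":-9,"y":-14,"z":4,"wz":0.94}, {"x":-10,"y":-13,"z":4,"wz":0.94}, {"x":-11,"y":-12,"z":4,"wz":0.94}, {"x":-12,"y":-11,"z":4,"wz":0.94}, {"x":-13,"y":-10,"z":4,"wz":0.94}, {"x":-14,"y":-9,"z":4,"wz":0.94}, {"x":-15,"y":-8,"z":4,"wz":0.94}, {"x":-15,"y":-7,"z":4,"wz":0.94}, {"x":-16,"y":-6,"z":4,"wz":0.94}, {"x":-16,"y":-4,"z":4,"wz":0.94},
```

>>> {"fn": "apply_moves", "kwargs": {
  "deltas": [
    {"x":0,"y":-18,"z":2,"wx":0,"wy":0,"wz":1,"claw":1},
    {"x":-1,"y":-18,"z":2,"wx":0,"wy":0,"wz":1,"claw":1},
    {"x":-3,"y":-18,"z":2,"wx":0,"wy":0,"wz":1,"claw":1},
    {"x":-4,"y":-18,"z":2,"wx":0,"wy":0,"wz":1,"claw":1},
    {"x":-5,"y":-17,"z":2,"wx":0,"wy":0,"wz":1,"claw":1},
    {"x":-7,"y":-16,"z":2,"wx":0,"wy":0,"wz":1,"claw":1},
    {"x":-8,"y":-16,"z":2,"wx":0,"wy":0,"wz":1,"claw":1},
    {"x":-10,"y":-15,"z":2,"wx":0,"wy":0,"wz":1,"claw":1}
  ],
  "grip_force": 20
}}

```text
t: 2.25
tcp_pos: [0.4522, 0.1087, 0.2546]
eef_rot: [[-0.579, 0.815, -0.0], [0.815, 0.579, 0.0], [0.0, -0.0, -1.0]]
contact_force: [0.1, 0.6, 0.7]
width: 0.0367
grip_force: 0.0
```

>>> {"fn": "apply_moves", "kwargs": {
  "deltas": [
    {"x":-11,"y":-14,"z":4,"wx":0,"wy":0,"wz":1,"claw":1},
    {"x":-12,"y":-13,"z":4,"wx":0,"wy":0,"wz":1,"claw":1},
    {"x":-13,"y":-12,"z":4,"wx":0,"wy":0,"wz":1,"claw":1},
    {"x":-14,"y":-10,"z":4,"wx":0,"wy":0,"wz":1,"claw":1},
    {"x":-15,"y":-9,"z":4,"wx":0,"wy":0,"wz":1,"claw":1},
    {"x":-16,"y":-8,"z":4,"wx":0,"wy":0,"wz":1,"claw":1},
    {"x":-17,"y":-6,"z":4,"wx":0,"wy":0,"wz":1,"claw":1},
    {"x":-17,"y":-5,"z":4,"wx":0,"wy":0,"wz":1,"claw":1}
  ]
}}

```text
t: 2.92
tcp_pos: [0.4141, -0.0275, 0.2226]
eef_rot: [[0.08, 0.997, 0.0], [0.997, -0.08, 0.0], [0.0, 0.0, -1.0]]
contact_force: [0.5, 0.5, -0.2]
width: 0.0005
grip_force: 0.0
```

Run:
```python
from h import *;from station import robot
plan(robot,(.425,-.035,.2),-.087,2)
d=shot(robot,"wr3","wrist")
for X in [(.473,-.0395,.105)]: print(proj(d,X))
h=cv2.cvtColor(d["pixels"],cv2.COLOR_BGR2HSV);m=((h[...,0]<6)|(h[...,0]>174))&(h[...,1]>170)&(h[...,2]>80)
k,l,s,c=cv2.connectedComponentsWithStats(m.astype(np.uint8));print([(s[i].tolist(),c[i].round(1)) for i in range(1,k) if s[i,4]>8])
```

```text
yaw -0.08 dyaw -0.007 d [ 0.0109 -0.0075 -0.0226] z [ 0.  0. -1.]
{"x":-3,"y":6,"z":11,"wz":0.04}, {"x":-3,"y":6,"z":11,"wz":0.04}, 
[356.56795148 210.34051735]
[([512, 0, 48, 77, 2331], array([542.4,  41.3])), ([331, 198, 7, 7, 41], array([334. , 201.2])), ([351, 207, 15, 15, 172], array([358. , 213.9]))]
```

View pics/wr3.png

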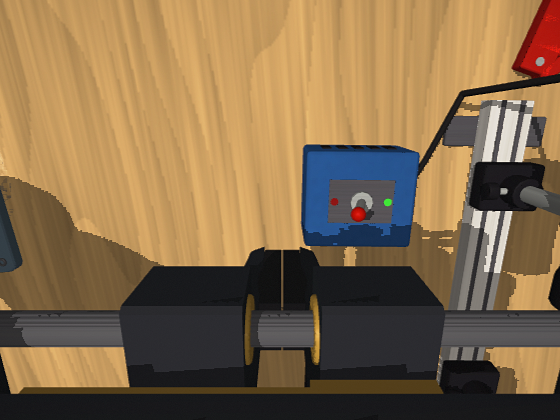

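The wrist view shows the driver box with the ball at (358,214) and the boss around the pivot at (361,201), red lamp left, green lamp right. I'll compute the lean direction.

```bash
python3 - <<'E'
from h import *
W,S,D=L("wr3"),L("scene0"),L("side0")
print("eye",W["eye"].round(3))
print("ball",tri((S,(265.3,166)),(D,(262,269.5)),(W,(358,213.9))))
print("disc",plane(W,(361,201),.067))
for n,p in dict(TL=(304,146),TR=(418,153),BR=(410,246),BL=(303,243),red=(334,201.2),grn=(388,202)).items(): print(n,plane(W,p,.065).round(4))
for p,z in(((533,102),.03),((460,362),.03),((481,102),.03),((447,362),.03)): print(plane(W,p,z).round(4))
E
python3 -c "
import cv2,numpy as np
a=cv2.imread('pics/wr3.png')[130:260,280:440];b=cv2.imread('pics/side0.png')[250:320,230:310];c=cv2.imread('pics/scene0.png')[150:215,230:295]
f=lambda i:cv2.resize(i,(400,400),interpolation=cv2.INTER_CUBIC)
cv2.imwrite('pics/tog.png',cv2.resize(np.hstack([cv2.resize(a,(492,400)),f(b),f(c)]),(800,248)))"
```

```text
eye [0.42  0.042 0.369]
ball (array([ 0.4733, -0.0407,  0.106 ]), [0.0013, 0.0017, 0.0016])
disc [ 0.48477935 -0.04279023  0.067     ]
TL [0.437  0.0098 0.065 ]
TR [ 0.5354 -0.0041  0.065 ]
BR [ 0.5302 -0.0907  0.065 ]
BL [ 0.4305 -0.0797  0.065 ]
red [ 0.4609 -0.0416  0.065 ]
grn [ 0.5095 -0.0462  0.065 ]
[0.6543 0.0297 0.03  ]
[ 0.6036 -0.2553  0.03  ]
[0.606  0.0335 0.03  ]
[ 0.5886 -0.2541  0.03  ]
```

View pics/tog.png

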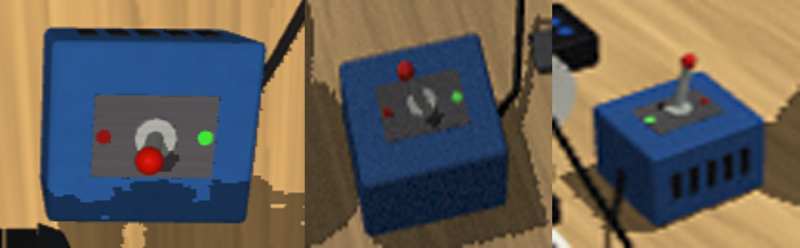

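The toggle leans along world −x (bench −y), with its pivot at about (0.485,−0.043), as the text says. I lower the closed fingers behind the ball and then push along tool +y.

>>> {"fn": "apply_moves", "kwargs": {
  "deltas": [
    {"x":-9,"y":6,"z":25,"wx":0,"wy":0,"wz":0.1,"claw":1},
    {"x":0,"y":0,"z":27,"wx":0,"wy":0,"wz":0,"claw":1},
    {"x":0,"y":0,"z":27,"wx":0,"wy":0,"wz":0,"claw":1},
    {"x":0,"y":0,"z":27,"wx":0,"wy":0,"wz":0,"claw":1},
    {"x":0,"y":0,"z":25,"wx":0,"wy":0,"wz":0,"claw":1},
    {"x":0,"y":0,"z":0,"wx":0,"wy":0,"wz":0,"claw":1}
  ]
}}

```text
t: 3.47
tcp_pos: [0.417, -0.0359, 0.0885]
eef_rot: [[0.084, 0.996, -0.007], [0.996, -0.084, -0.001], [-0.001, -0.007, -1.0]]
contact_force: [-0.2, 0.7, 0.2]
width: 0.0004
grip_force: 0.0
```

>>> {"fn": "apply_moves", "kwargs": {
  "deltas": [
    {"x":0,"y":6,"z":0,"wx":0,"wy":0,"wz":0,"claw":1},
    {"x":0,"y":6,"z":0,"wx":0,"wy":0,"wz":0,"claw":1},
    {"x":0,"y":6,"z":0,"wx":0,"wy":0,"wz":0,"claw":1},
    {"x":0,"y":6,"z":0,"wx":0,"wy":0,"wz":0,"claw":1},
    {"x":0,"y":6,"z":0,"wx":0,"wy":0,"wz":0,"claw":1},
    {"x":0,"y":6,"z":0,"wx":0,"wy":0,"wz":0,"claw":1},
    {"x":0,"y":0,"z":0,"wx":0,"wy":0,"wz":0,"claw":1}
  ]
}}

```text
t: 4.05
tcp_pos: [0.4571, -0.0394, 0.0922]
eef_rot: [[0.085, 0.996, 0.001], [0.996, -0.085, -0.0], [0.0, 0.001, -1.0]]
contact_force: [0.3, 0.0, 0.2]
width: 0.0006
grip_force: 0.0
```

```bash
cat >> h.py <<'E'
def red(d,lo=8):
    h=cv2.cvtColor(d["pixels"],cv2.COLOR_BGR2HSV);m=((h[...,0]<6)|(h[...,0]>174))&(h[...,1]>170)&(h[...,2]>80)
    k,l,s,c=cv2.connectedComponentsWithStats(m.astype(np.uint8));return [(s[i].tolist(),c[i].round(1).tolist()) for i in range(1,k) if s[i,4]>lo]
E
python3 - <<'E'
from h import *;from station import robot
d=shot(robot,"wr4","wrist");print(red(d));print(red(shot(robot,"side1","side"),4));print(red(shot(robot,"scene1","scene"),4))
o=robot.get_obs();print(o["t"],o["tcp_pos"],o["contact_force"])
E
```

```text
[([282, 243, 12, 7, 52], [288.0, 246.1])]
[([346, 222, 11, 11, 88], [351.9, 227.2]), ([263, 268, 4, 4, 13], [264.2, 269.5])]
[([263, 164, 3, 4, 10], [264.0, 165.8]), ([205, 235, 38, 25, 554], [225.0, 248.4])]
4.2 [ 0.45560988 -0.03940065  0.09175024] [-0.01724925  0.98334276  0.43470185]
```

The ball has just started to move. I'll push on.

>>> {"fn": "apply_moves", "kwargs": {
  "deltas": [
    {"x":0,"y":5,"z":0,"wx":0,"wy":0,"wz":0,"claw":1},
    {"x":0,"y":5,"z":0,"wx":0,"wy":0,"wz":0,"claw":1},
    {"x":0,"y":5,"z":0,"wx":0,"wy":0,"wz":0,"claw":1},
    {"x":0,"y":3,"z":0,"wx":0,"wy":0,"wz":0,"claw":1},
    {"x":0,"y":2,"z":0,"wx":0,"wy":0,"wz":0,"claw":1},
    {"x":0,"y":0,"z":0,"wx":0,"wy":0,"wz":0,"claw":1}
  ]
}}

```text
t: 4.7
tcp_pos: [0.4759, -0.0411, 0.0916]
eef_rot: [[0.085, 0.996, 0.0], [0.996, -0.085, -0.0], [-0.0, 0.0, -1.0]]
contact_force: [-1.0, -0.5, 0.4]
width: 0.0005
grip_force: 0.1
```

Run:
```python
from h import *;from station import robot
a=shot(robot,"side2","side");b=shot(robot,"scene2","scene");ra,rb=red(a,4),red(b,4);print(ra,rb)
o=robot.get_obs();print(o["t"],o["tcp_pos"],o["contact_force"])
if len(ra)>1 and len(rb)>1: print(tri((a,ra[1][1]),(b,rb[0][1])))
```

```text
[([347, 223, 10, 10, 86], [352.0, 227.2]), ([272, 266, 4, 4, 12], [273.4, 267.8])] [([257, 167, 3, 4, 10], [258.0, 168.2]), ([205, 235, 38, 25, 553], [225.0, 248.4])]
4.8 [ 0.47588616 -0.04111264  0.09170759] [-1.62480572 -0.92300748  0.1928613 ]
(array([ 0.4965, -0.0426,  0.1054]), [0.001, 0.001])
```

>>> {"fn": "apply_moves", "kwargs": {
  "deltas": [
    {"x":0,"y":3,"z":0,"wx":0,"wy":0,"wz":0,"claw":1},
    {"x":0,"y":3,"z":0,"wx":0,"wy":0,"wz":0,"claw":1},
    {"x":0,"y":0,"z":0,"wx":0,"wy":0,"wz":0,"claw":1}
  ]
}}

```text
t: 5.05
tcp_pos: [0.4789, -0.0413, 0.0912]
eef_rot: [[0.085, 0.996, -0.006], [0.996, -0.085, 0.001], [0.0, -0.006, -1.0]]
contact_force: [-8.5, 0.7, 5.0]
width: 0.0005
grip_force: 4.4
```

Run:
```python
from h import *;from station import robot
a=shot(robot,"side3","side");b=shot(robot,"scene3","scene");ra,rb=red(a,4),red(b,4);print(ra,rb)
o=robot.get_obs();print(o["t"],o["tcp_pos"],o["contact_force"])
if len(ra)>1 and len(rb)>1: print(tri((a,ra[1][1]),(b,rb[0][1])))
```

```text
[([346, 222, 11, 11, 85], [352.0, 227.2]), ([274, 266, 3, 5, 11], [274.9, 268.0])] [([256, 167, 4, 4, 12], [257.3, 168.8]), ([205, 235, 38, 25, 553], [225.0, 248.4])]
5.15 [ 0.47894726 -0.04133937  0.09124606] [-8.05018006  0.86126119  4.38277349]
(array([ 0.4992, -0.043 ,  0.1042]), [0.0006, 0.0006])
```

The end stop is reached (8.5 N) and the toggle is on. I back off, rise and take a wrist view from above the bench.

>>> {"fn": "apply_moves", "kwargs": {
  "deltas": [
    {"x":0,"y":-12,"z":0,"wx":0,"wy":0,"wz":0,"claw":1},
    {"x":0,"y":-20,"z":-5,"wx":0,"wy":0,"wz":0,"claw":1},
    {"x":0,"y":-5,"z":-35,"wx":0,"wy":0,"wz":0,"claw":1},
    {"x":0,"y":0,"z":-40,"wx":0,"wy":0,"wz":0,"claw":1},
    {"x":0,"y":0,"z":-40,"wx":0,"wy":0,"wz":0,"claw":1},
    {"x":0,"y":0,"z":-40,"wx":0,"wy":0,"wz":0,"claw":1},
    {"x":0,"y":0,"z":-40,"wx":0,"wy":0,"wz":0,"claw":1},
    {"x":0,"y":0,"z":-40,"wx":0,"wy":0,"wz":0,"claw":1}
  ]
}}

```text
t: 5.82
tcp_pos: [0.4447, -0.0387, 0.3343]
eef_rot: [[0.085, 0.996, 0.002], [0.996, -0.085, 0.0], [0.0, 0.002, -1.0]]
contact_force: [1.4, 0.1, -0.5]
width: 0.0006
grip_force: 0.0
```

>>> {"fn": "apply_moves", "kwargs": {
  "deltas": [
    {"x":-29,"y":21,"z":-3,"wx":0,"wy":0,"wz":0,"claw":-1},
    {"x":-29,"y":21,"z":-3,"wx":0,"wy":0,"wz":0,"claw":-1},
    {"x":-29,"y":21,"z":-3,"wx":0,"wy":0,"wz":0,"claw":-1},
    {"x":-29,"y":21,"z":-3,"wx":0,"wy":0,"wz":0,"claw":-1},
    {"x":-29,"y":21,"z":-3,"wx":0,"wy":0,"wz":0,"claw":-1},
    {"x":-29,"y":21,"z":-3,"wx":0,"wy":0,"wz":0,"claw":-1},
    {"x":0,"y":0,"z":0,"wx":0,"wy":0,"wz":0,"claw":-1},
    {"x":0,"y":0,"z":0,"wx":0,"wy":0,"wz":0,"claw":-1}
  ]
}}

```text
t: 6.48
tcp_pos: [0.5558, -0.2247, 0.3495]
eef_rot: [[0.088, 0.996, -0.0], [0.996, -0.088, -0.002], [-0.002, 0.0, -1.0]]
contact_force: [-0.2, 0.7, 0.1]
width: 0.0515
grip_force: 0.0
```

Run:
```python
from h import *;from station import robot
d=shot(robot,"wr5","wrist");o=robot.get_obs();print(o["t"],o["tcp_pos"],red(d))
for n,X in dict(l=(.624,-.0996,.16),r=(.611,-.2436,.16)).items(): print(n,proj(d,X))
plan(robot,(.59,.268,.27),1.871,24)
```

```text
6.5333 [ 0.5554943  -0.22289994  0.34947226] [([204, 0, 12, 7, 58], [209.4, 2.3]), ([178, 7, 6, 7, 32], [180.6, 10.2])]
l [345.97726961  36.80737695]
r [338.21632034 196.26793436]
yaw -0.086 dyaw 1.957 d [ 0.0345  0.4909 -0.0795] z [-0. -0. -1.]
{"x":21,"y":-0,"z":3,"wz":-0.93}, {"x":20,"y":1,"z":3,"wz":-0.93}, {"x":20,"y":3,"z":3,"wz":-0.93}, {"x":20,"y":5,"z":3,"wz":-0.93}, {"x":20,"y":6,"z":3,"wz":-0.93}, {"x":19,"y":8,"z":3,"wz":-0.93}, {"x":18,"y":9,"z":3,"wz":-0.93}, {"x":17,"y":11,"z":3,"wz":-0.93}, {"x":16,"y":12,"z":3,"wz":-0.93}, {"x":15,"y":13,"z":3,"wz":-0.93}, {"x":14,"y":15,"z":3,"wz":-0.93}, {"x":13,"y":16,"z":3,"wz":-0.93}, {"x":12,"y":17,"z":3,"wz":-0.93}, {"x":10,"y":18,"z":3,"wz":-0.93}, {"x":9,"y":19,"z":3,"wz":-0.93}, {"x":7,"y":19,"z":3,"wz":-0.93}, {"x":6,"y":20,"z":3,"wz":-0.93}, {"x":4,"y":20,"z":3,"wz":-0.93}, {"x":2,"y":20,"z":3,"wz":-0.93}, {"x":1,"y":20,"z":3,"wz":-0.93}, {"x":-1,"y":20,"z":3,"wz":-0.93}, {"x":-3,"y":20,"z":3,"wz":-0.93}, {"x":-4,"y":20,"z":3,"wz":-0.93}, {"x":-6,"y":20,"z":3,"wz":-0.93},
```

View pics/wr5.png

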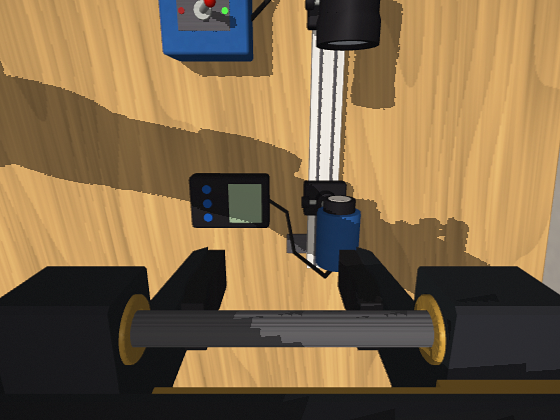

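The bench from above: toggle ball at (209,2), now leaning to the on side, lamp lens about (348,42), receiver mouth about (341,199), meter on the left.

Run:
```python
from h import *
W,S,D=L("wr5"),L("scene0"),L("side0")
l=tri((W,(348,42)),(D,(344.5,258)));r=tri((W,(341,199)),(S,(183.8,137)));print(l,r,np.linalg.norm(l[0]-r[0]))
a,b=plane(W,(348,42),.16),plane(W,(341,199),.16);print(a,b,np.linalg.norm(a-b))
m=(a+b)/2;v=b-a;print("mid",m,"yaw",np.arctan2(v[1],v[0]))
for r0 in(60,100,140): 
  g=W["pixels"][r0].astype(int).mean(1);print(r0,plane(W,(311,r0),.03).round(4),np.where(np.abs(np.diff(g[295:360]))>40)[0]+295)
```

```text
(array([ 0.6228, -0.1045,  0.1671]), [0.0015, 0.0015]) (array([ 0.6122, -0.2457,  0.1598]), [0.0017, 0.0017]) 0.14178536595855018
[ 0.62562636 -0.10394294  0.16      ] [ 0.61364233 -0.24664586  0.16      ] 0.14320524461735842
mid [ 0.61963434 -0.1752944   0.16      ] yaw -1.6545785838937717
60 [ 0.6037 -0.1006  0.03  ] [310 311 318 319 322 332 333 336 343 344 347 354]
100 [ 0.6006 -0.148   0.03  ] [310 317 318 320 331 332 335 341 342 345 350]
140 [ 0.5974 -0.1983  0.03  ] [309 316 317 319 329 330 333 339 340 344]
```

>>> {"fn": "apply_moves", "kwargs": {
  "deltas": [
    {"x":21,"y":0,"z":0,"wx":0,"wy":0,"wz":-0.94,"claw":-1},
    {"x":20,"y":1,"z":0,"wx":0,"wy":0,"wz":-0.94,"claw":-1},
    {"x":20,"y":3,"z":0,"wx":0,"wy":0,"wz":-0.94,"claw":-1},
    {"x":20,"y":5,"z":0,"wx":0,"wy":0,"wz":-0.94,"claw":-1},
    {"x":20,"y":6,"z":0,"wx":0,"wy":0,"wz":-0.94,"claw":-1},
    {"x":19,"y":8,"z":0,"wx":0,"wy":0,"wz":-0.94,"claw":-1},
    {"x":18,"y":9,"z":0,"wx":0,"wy":0,"wz":-0.94,"claw":-1},
    {"x":17,"y":11,"z":0,"wx":0,"wy":0,"wz":-0.94,"claw":-1}
  ]
}}

```text
t: 7.2
tcp_pos: [0.5661, -0.0564, 0.3501]
eef_rot: [[-0.546, 0.838, 0.001], [0.838, 0.546, 0.001], [0.001, 0.001, -1.0]]
contact_force: [0.3, 1.1, -0.3]
width: 0.0882
grip_force: 0.0
```

>>> {"fn": "apply_moves", "kwargs": {
  "deltas": [
    {"x":16,"y":12,"z":0,"wx":0,"wy":0,"wz":-0.94,"claw":-1},
    {"x":15,"y":13,"z":0,"wx":0,"wy":0,"wz":-0.94,"claw":-1},
    {"x":14,"y":15,"z":0,"wx":0,"wy":0,"wz":-0.94,"claw":-1},
    {"x":13,"y":16,"z":0,"wx":0,"wy":0,"wz":-0.94,"claw":-1},
    {"x":12,"y":17,"z":3,"wx":0,"wy":0,"wz":-0.94,"claw":-1},
    {"x":10,"y":18,"z":5,"wx":0,"wy":0,"wz":-0.94,"claw":-1},
    {"x":9,"y":19,"z":5,"wx":0,"wy":0,"wz":-0.94,"claw":-1},
    {"x":7,"y":19,"z":5,"wx":0,"wy":0,"wz":-0.94,"claw":-1}
  ]
}}

```text
t: 7.87
tcp_pos: [0.5772, 0.1069, 0.332]
eef_rot: [[-0.944, 0.33, 0.0], [0.33, 0.944, 0.001], [-0.0, 0.001, -1.0]]
contact_force: [-0.5, -0.6, 0.2]
width: 0.0882
grip_force: 0.0
```

>>> {"fn": "apply_moves", "kwargs": {
  "deltas": [
    {"x":6,"y":20,"z":8,"wx":0,"wy":0,"wz":-0.94,"claw":-1},
    {"x":4,"y":20,"z":8,"wx":0,"wy":0,"wz":-0.94,"claw":-1},
    {"x":2,"y":20,"z":8,"wx":0,"wy":0,"wz":-0.94,"claw":-1},
    {"x":1,"y":20,"z":8,"wx":0,"wy":0,"wz":-0.94,"claw":-1},
    {"x":-1,"y":20,"z":8,"wx":0,"wy":0,"wz":-0.94,"claw":-1},
    {"x":-3,"y":20,"z":8,"wx":0,"wy":0,"wz":-0.94,"claw":-1},
    {"x":-4,"y":20,"z":8,"wx":0,"wy":0,"wz":-0.94,"claw":-1},
    {"x":-6,"y":20,"z":8,"wx":0,"wy":0,"wz":-0.94,"claw":-1}
  ]
}}

```text
t: 8.53
tcp_pos: [0.587, 0.2691, 0.2679]
eef_rot: [[-0.949, -0.314, 0.0], [-0.314, 0.949, 0.001], [-0.0, 0.001, -1.0]]
contact_force: [0.4, -0.4, -0.2]
width: 0.0881
grip_force: 0.0
```

>>> {"fn": "apply_moves", "kwargs": {
  "deltas": [
    {"x":0,"y":0,"z":0,"wx":0,"wy":0,"wz":0,"claw":-1},
    {"x":0,"y":0,"z":0,"wx":0,"wy":0,"wz":0,"claw":-1}
  ]
}}

```text
t: 8.7
tcp_pos: [0.5867, 0.2689, 0.2675]
eef_rot: [[-0.95, -0.311, -0.001], [-0.311, 0.95, 0.0], [0.001, 0.001, -1.0]]
contact_force: [0.3, -0.1, 0.1]
width: 0.0882
grip_force: 0.0
```

Run:
```python
from h import *;from station import robot
d=shot(robot,"wr6","wrist");o=robot.get_obs();print(o["t"],o["tcp_pos"])
print(proj(d,(.5557,.258,.1174)))
plan(robot,(.5557,.258,.18),1.871,4)
```

```text
8.75 [0.58760961 0.267124   0.26808858]
[281.26050812 154.30970702]
yaw 1.884 dyaw -0.013 d [-0.0319 -0.0091 -0.0881] z [ 0. -0. -1.]
{"x":8,"y":0,"z":22,"wz":0.04}, {"x":8,"y":0,"z":22,"wz":0.04}, {"x":8,"y":0,"z":22,"wz":0.04}, {"x":8,"y":0,"z":22,"wz":0.04},
```

View pics/wr6.png

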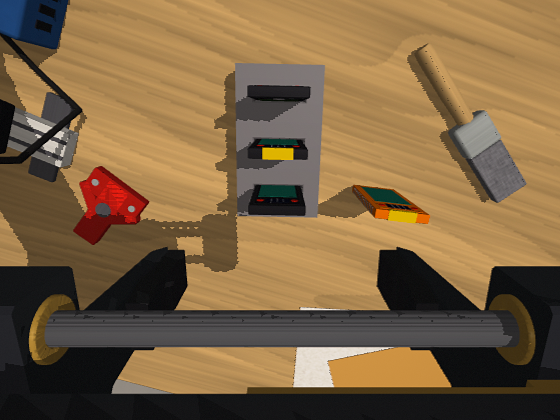

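The tray is square in the wrist view: the due filter's sticker is at (278,154), spare tops at rows 93 and 205, magnet on the left, brush and decoy on the right.

Run:
```python
from h import *
W,S,D=L("wr6"),L("scene0"),L("side0")
I=W["pixels"];h=cv2.cvtColor(I,cv2.COLOR_BGR2HSV)
m=(h[...,0]>20)&(h[...,0]<34)&(h[...,1]>170)&(h[...,2]>150);m[:, :240]=0;m[:,320:]=0;m[:120]=0;m[180:]=0
mm=np.argwhere(m)[:,::-1].astype(np.float32);r=cv2.minAreaRect(mm);print("sticker",r,mm.mean(0))
c=mm.mean(0)
print(tri((W,c),(S,(318,225.9)),(D,(258.8,160))), plane(W,c,.118))
# dark top strip of due frame: rows around sticker, columns extents
g=I.astype(int).max(2)
for y in range(150,161,2): 
    x=np.where(g[y,238:320]<60)[0]+238; print(y,x.min(),x.max(),plane(W,(x.min(),y),.118).round(4)[:2],plane(W,(x.max()+1,y),.118).round(4)[:2])
a,b,cc,e=[plane(W,p,.04) for p in((236,63),(325.5,68),(317,217),(236.5,216))]
print("tray",a.round(4),b.round(4),cc.round(4),e.round(4),"ctr",((a+b+cc+e)/4).round(4))
for p,q in((a,b),(e,cc)): print("yaw ty",np.arctan2(*(q-p)[1::-1]))
for p,q in((a,e),(b,cc)): print("yaw tx",np.arctan2(*(q-p)[1::-1]))
for y in(93,):
    x=np.where(g[y,240:318]<70)[0]+240;p,q=plane(W,(x.min(),y-4),.118),plane(W,(x.max()+1,y-3),.118);print(p,q)
```

```text
sticker ((277.0, 153.5), (11.0, 30.0), 90.0) [277.2104 153.4399]
(array([0.5556, 0.2564, 0.1176]), [0.002, 0.0012, 0.0016]) [0.55599906 0.25448955 0.118     ]
150 247 307 [0.5612 0.2294] [0.5452 0.2783]
152 247 307 [0.5628 0.2298] [0.5467 0.2789]
154 247 307 [0.5644 0.2303] [0.5483 0.2794]
156 247 307 [0.566  0.2308] [0.5499 0.28  ]
158 248 306 [0.5674 0.2321] [0.5518 0.2797]Traceback (most recent call last):
  File "<stdin>", line 11, in <module>
    return umr_minimum(a, axis, None, out, keepdims, initial, where)
ValueError: zero-size array to reduction operation minimum which has no identity
```

Run:
```python
from h import *
W=L("wr6")
a,b,cc,e=[plane(W,p,.04) for p in((236,63),(325.5,68),(317,217),(236.5,216))]
print("tray",a.round(4),b.round(4),cc.round(4),e.round(4),"ctr",((a+b+cc+e)/4).round(4))
for p,q in((a,b),(e,cc)): print("yaw ty",np.arctan2(*(q-p)[1::-1]),np.linalg.norm(q-p))
for p,q in((a,e),(b,cc)): print("yaw tx",np.arctan2(*(q-p)[1::-1]),np.linalg.norm(q-p))
# dark top edge of due: top boundary/bottom boundary per column by yellow strip
I=W["pixels"].astype(int);h=cv2.cvtColor(W["pixels"],cv2.COLOR_BGR2HSV)
m=(h[...,0]>20)&(h[...,0]<34)&(h[...,1]>170)&(h[...,2]>120)
cols=np.arange(264,291);lo=[np.where(m[140:170,c])[0].max()+140 for c in cols];hi=[np.where(m[140:170,c])[0].min()+140 for c in cols]
print("slopes",np.polyfit(cols,lo,1)[0],np.polyfit(cols,hi,1)[0],lo[0],lo[-1],hi[0],hi[-1])
from station import robot
plan(robot,(.556,.255,.18),1.871,4)
```

```text
tray [0.4927 0.1898 0.04  ] [0.4691 0.2764 0.04  ] [0.6192 0.3212 0.04  ] [0.6463 0.2348 0.04  ] ctr [0.5568 0.2556 0.04  ]
yaw ty 1.8359493779136766 0.0897028361796484
yaw ty 1.8741071132060676 0.09059257820977387
yaw tx 0.2845455936489494 0.16007199105891357
yaw tx 0.2902318244594713 0.15663517885299216
slopes 6.975479811847818e-17 -1.207417449412495e-16 159 159 148 148
yaw 1.884 dyaw -0.013 d [-0.0316 -0.0121 -0.0881] z [ 0. -0. -1.]
{"x":8,"y":-0,"z":22,"wz":0.04}, {"x":8,"y":-0,"z":22,"wz":0.04}, {"x":8,"y":-1,"z":22,"wz":0.04}, {"x":8,"y":-1,"z":22,"wz":0.04},
```

>>> {"fn": "apply_moves", "kwargs": {
  "deltas": [
    {"x":8,"y":-1,"z":24,"wx":0,"wy":0,"wz":0.2,"claw":-1},
    {"x":8,"y":-1,"z":24,"wx":0,"wy":0,"wz":0,"claw":-1},
    {"x":8,"y":0,"z":24,"wx":0,"wy":0,"wz":0,"claw":-1},
    {"x":8,"y":0,"z":24,"wx":0,"wy":0,"wz":0,"claw":-1},
    {"x":1,"y":0,"z":18,"wx":0,"wy":0,"wz":0,"claw":-1},
    {"x":0,"y":0,"z":0,"wx":0,"wy":0,"wz":0,"claw":-1},
    {"x":0,"y":0,"z":0,"wx":0,"wy":0,"wz":0,"claw":-1}
  ]
}}

```text
t: 9.33
tcp_pos: [0.5576, 0.2539, 0.1542]
eef_rot: [[-0.957, -0.289, -0.0], [-0.289, 0.957, -0.001], [0.0, -0.001, -1.0]]
contact_force: [0.3, 1.1, -0.1]
width: 0.0881
grip_force: 0.0
```

Run:
```python
from h import *;from station import robot
d=shot(robot,"wr7","wrist");o=robot.get_obs();print(o["t"],o["tcp_pos"])
h=cv2.cvtColor(d["pixels"],cv2.COLOR_BGR2HSV)
m=((h[...,0]>20)&(h[...,0]<34)&(h[...,1]>170)&(h[...,2]>120)).astype(np.uint8)
k,l,s,c=cv2.connectedComponentsWithStats(m)
for i in range(1,k):
    if 150<s[i,4]<4000: print(s[i],c[i],plane(d,c[i],.118))
plan(robot,(.556,.255,.078),1.865,3)
```

```text
9.3833 [0.55851288 0.25452291 0.15522684]
[261 226  48  20 884] [283.83823529 235.46719457] [0.55544913 0.25394962 0.118     ]
yaw 1.865 dyaw 0.0 d [-0.0025  0.0005 -0.0772] z [ 0.002  0.    -1.   ]
{"x":1,"y":0,"z":26,"wz":-0.00}, {"x":1,"y":0,"z":26,"wz":-0.00}, {"x":1,"y":0,"z":26,"wz":-0.00},
```

View pics/wr7.png

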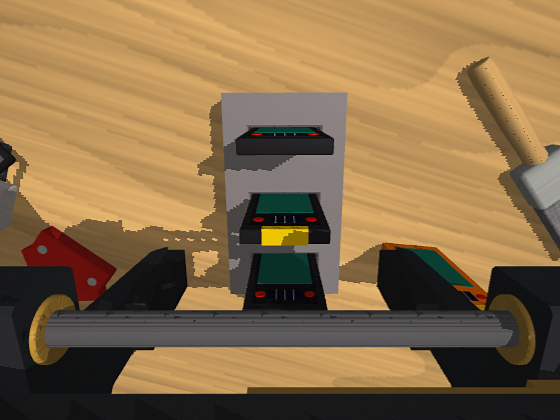

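The due filter lies centred between the open fingers: its top edge spans columns 241–332 and the sticker is at (284,235). The decoy is near the right finger, so I check its clearance.

Run:
```python
from h import *
S,D,W=L("scene0"),L("side0"),L("wr6")
x=tri((S,(354.9,264.6)),(D,(252,128)),(W,(404,216)));print(x)
u=np.array([-.289,.957]);v=np.array([.957,.289])
for p in [x[0]]+[plane(W,q,.108) for q in((365,209),(428,222),(429,213),(353,187))]: print(p.round(3),"along y",(p[:2]-[.556,.2545])@u,"along x",(p[:2]-[.556,.2545])@v)
```

```text
(array([0.5753, 0.3839, 0.1087]), [0.0008, 0.0013, 0.0007])
[0.575 0.384 0.109] along y 0.11825810000000002 along x 0.055866699999999984
[0.58  0.347 0.108] along y 0.08124549821990151 along x 0.049960992933586766
[0.574 0.407 0.108] along y 0.14067036844830527 along x 0.061112707362435736
[0.566 0.404 0.108] along y 0.14038301010798387 along x 0.05242038716347108
[0.565 0.329 0.108] along y 0.06862147118864972 along x 0.02966355337534727
```

The decoy is clear of the fingers. I descend and grip.

>>> {"fn": "apply_moves", "kwargs": {
  "deltas": [
    {"x":2,"y":0,"z":19,"wx":0,"wy":0,"wz":0,"claw":-1},
    {"x":0,"y":0,"z":19,"wx":0,"wy":0,"wz":0,"claw":-1},
    {"x":0,"y":0,"z":19,"wx":0,"wy":0,"wz":0,"claw":-1},
    {"x":0,"y":0,"z":19,"wx":0,"wy":0,"wz":0,"claw":-1},
    {"x":0,"y":0,"z":0,"wx":0,"wy":0,"wz":0,"claw":-1},
    {"x":0,"y":0,"z":0,"wx":0,"wy":0,"wz":0,"claw":-1}
  ]
}}

```text
t: 9.88
tcp_pos: [0.5564, 0.2544, 0.0788]
eef_rot: [[-0.957, -0.291, 0.001], [-0.291, 0.957, 0.0], [-0.001, -0.0, -1.0]]
contact_force: [-0.1, 1.1, 0.2]
width: 0.0885
grip_force: 0.0
```

>>> {"fn": "apply_moves", "kwargs": {
  "deltas": [
    {"x":0,"y":0,"z":0,"wx":0,"wy":0,"wz":0,"claw":1},
    {"x":0,"y":0,"z":0,"wx":0,"wy":0,"wz":0,"claw":1},
    {"x":0,"y":0,"z":0,"wx":0,"wy":0,"wz":0,"claw":1},
    {"x":0,"y":0,"z":0,"wx":0,"wy":0,"wz":0,"claw":1},
    {"x":0,"y":0,"z":0,"wx":0,"wy":0,"wz":0,"claw":1},
    {"x":0,"y":0,"z":0,"wx":0,"wy":0,"wz":0,"claw":1},
    {"x":0,"y":0,"z":0,"wx":0,"wy":0,"wz":0,"claw":1},
    {"x":0,"y":0,"z":0,"wx":0,"wy":0,"wz":0,"claw":1}
  ],
  "grip_force": 20
}}

```text
t: 10.55
tcp_pos: [0.5558, 0.2546, 0.078]
eef_rot: [[-0.957, -0.291, 0.0], [-0.291, 0.957, 0.0], [-0.001, 0.0, -1.0]]
contact_force: [-0.3, -0.1, 2.8]
width: 0.0506
grip_force: 20.0
```

>>> {"fn": "apply_moves", "kwargs": {
  "deltas": [
    {"x":0,"y":0,"z":-8,"wx":0,"wy":0,"wz":0,"claw":1},
    {"x":0,"y":0,"z":-15,"wx":0,"wy":0,"wz":0,"claw":1},
    {"x":0,"y":0,"z":-25,"wx":0,"wy":0,"wz":0,"claw":1},
    {"x":0,"y":0,"z":-35,"wx":0,"wy":0,"wz":0,"claw":1},
    {"x":0,"y":0,"z":-40,"wx":0,"wy":0,"wz":0,"claw":1},
    {"x":0,"y":0,"z":-40,"wx":0,"wy":0,"wz":0,"claw":1},
    {"x":0,"y":0,"z":-40,"wx":0,"wy":0,"wz":0,"claw":1},
    {"x":0,"y":0,"z":-35,"wx":0,"wy":0,"wz":0,"claw":1}
  ]
}}

```text
t: 11.22
tcp_pos: [0.5555, 0.2542, 0.3189]
eef_rot: [[-0.957, -0.291, 0.001], [-0.291, 0.957, 0.001], [-0.001, 0.0, -1.0]]
contact_force: [0.6, 1.0, -1.0]
width: 0.0506
grip_force: 20.0
```

Run:
```python
from h import *;from station import robot
d=shot(robot,"side4","side");e=shot(robot,"scene4","scene");o=robot.get_obs();print(o["t"],o["tcp_pos"],o["width"])
T=(.619,-.1753,.315)
plan(robot,T,-.086,24)
```

```text
11.3167 [0.55845626 0.25549457 0.3228522 ] 0.05054344130438965
yaw 1.866 dyaw -1.952 d [ 0.0605 -0.4308 -0.0079] z [ 0.01   0.005 -1.   ]
{"x":3,"y":-18,"z":0,"wz":0.93}, {"x":1,"y":-18,"z":0,"wz":0.93}, {"x":-0,"y":-18,"z":0,"wz":0.93}, {"x":-2,"y":-18,"z":0,"wz":0.93}, {"x":-3,"y":-18,"z":0,"wz":0.93}, {"x":-5,"y":-18,"z":0,"wz":0.93}, {"x":-6,"y":-17,"z":0,"wz":0.93}, {"x":-7,"y":-17,"z":0,"wz":0.93}, {"x":-9,"y":-16,"z":0,"wz":0.93}, {"x":-10,"y":-15,"z":0,"wz":0.93}, {"x":-11,"y":-14,"z":0,"wz":0.93}, {"x":-12,"y":-13,"z":0,"wz":0.93}, {"x":-13,"y":-12,"z":0,"wz":0.93}, {"x":-14,"y":-11,"z":0,"wz":0.93}, {"x":-15,"y":-10,"z":0,"wz":0.93}, {"x":-16,"y":-9,"z":0,"wz":0.93}, {"x":-17,"y":-7,"z":0,"wz":0.93}, {"x":-17,"y":-6,"z":0,"wz":0.93}, {"x":-18,"y":-5,"z":0,"wz":0.93}, {"x":-18,"y":-3,"z":0,"wz":0.93}, {"x":-18,"y":-2,"z":0,"wz":0.93}, {"x":-18,"y":-0,"z":0,"wz":0.93}, {"x":-18,"y":1,"z":0,"wz":0.93}, {"x":-18,"y":3,"z":0,"wz":0.93},
```

>>> {"fn": "apply_moves", "kwargs": {
  "deltas": [
    {"x":3,"y":-18,"z":0,"wx":0,"wy":0,"wz":0.93,"claw":1},
    {"x":1,"y":-18,"z":0,"wx":0,"wy":0,"wz":0.93,"claw":1},
    {"x":0,"y":-18,"z":0,"wx":0,"wy":0,"wz":0.93,"claw":1},
    {"x":-2,"y":-18,"z":0,"wx":0,"wy":0,"wz":0.93,"claw":1},
    {"x":-3,"y":-18,"z":0,"wx":0,"wy":0,"wz":0.93,"claw":1},
    {"x":-5,"y":-18,"z":0,"wx":0,"wy":0,"wz":0.93,"claw":1},
    {"x":-6,"y":-17,"z":0,"wx":0,"wy":0,"wz":0.93,"claw":1},
    {"x":-7,"y":-17,"z":0,"wx":0,"wy":0,"wz":0.93,"claw":1}
  ]
}}

```text
t: 11.98
tcp_pos: [0.5758, 0.1092, 0.3148]
eef_rot: [[-0.937, 0.35, -0.002], [0.35, 0.937, -0.0], [0.001, -0.001, -1.0]]
contact_force: [0.3, -0.3, -0.5]
width: 0.0506
grip_force: 20.0
```

>>> {"fn": "apply_moves", "kwargs": {
  "deltas": [
    {"x":-9,"y":-16,"z":0,"wx":0,"wy":0,"wz":0.93,"claw":1},
    {"x":-10,"y":-15,"z":0,"wx":0,"wy":0,"wz":0.93,"claw":1},
    {"x":-11,"y":-14,"z":0,"wx":0,"wy":0,"wz":0.93,"claw":1},
    {"x":-12,"y":-13,"z":0,"wx":0,"wy":0,"wz":0.93,"claw":1},
    {"x":-13,"y":-12,"z":0,"wx":0,"wy":0,"wz":0.93,"claw":1},
    {"x":-14,"y":-11,"z":0,"wx":0,"wy":0,"wz":0.93,"claw":1},
    {"x":-15,"y":-10,"z":0,"wx":0,"wy":0,"wz":0.93,"claw":1},
    {"x":-16,"y":-9,"z":0,"wx":0,"wy":0,"wz":0.93,"claw":1}
  ]
}}

```text
t: 12.65
tcp_pos: [0.5969, -0.0327, 0.3148]
eef_rot: [[-0.534, 0.845, -0.002], [0.845, 0.534, 0.0], [0.001, -0.001, -1.0]]
contact_force: [-0.5, 0.4, -1.6]
width: 0.0507
grip_force: 20.0
```

>>> {"fn": "apply_moves", "kwargs": {
  "deltas": [
    {"x":-17,"y":-7,"z":0,"wx":0,"wy":0,"wz":0.93,"claw":1},
    {"x":-17,"y":-6,"z":0,"wx":0,"wy":0,"wz":0.93,"claw":1},
    {"x":-18,"y":-5,"z":0,"wx":0,"wy":0,"wz":0.93,"claw":1},
    {"x":-18,"y":-3,"z":0,"wx":0,"wy":0,"wz":0.93,"claw":1},
    {"x":-18,"y":-2,"z":0,"wx":0,"wy":0,"wz":0.93,"claw":1},
    {"x":-18,"y":0,"z":0,"wx":0,"wy":0,"wz":0.93,"claw":1},
    {"x":-18,"y":1,"z":0,"wx":0,"wy":0,"wz":0.93,"claw":1},
    {"x":-18,"y":3,"z":0,"wx":0,"wy":0,"wz":0.93,"claw":1}
  ]
}}

```text
t: 13.32
tcp_pos: [0.619, -0.1766, 0.3148]
eef_rot: [[0.086, 0.996, -0.002], [0.996, -0.086, 0.001], [0.0, -0.002, -1.0]]
contact_force: [-0.5, 0.0, -1.8]
width: 0.0506
grip_force: 20.0
```

>>> {"fn": "apply_moves", "kwargs": {
  "deltas": [
    {"x":0,"y":0,"z":0,"wx":0,"wy":0,"wz":0,"claw":1},
    {"x":0,"y":0,"z":0,"wx":0,"wy":0,"wz":0,"claw":1}
  ]
}}

```text
t: 13.48
tcp_pos: [0.6188, -0.1768, 0.3148]
eef_rot: [[0.082, 0.997, -0.002], [0.997, -0.082, -0.0], [-0.0, -0.002, -1.0]]
contact_force: [-0.1, 0.4, -0.6]
width: 0.0504
grip_force: 20.0
```

Run:
```python
from h import *;from station import robot
d=shot(robot,"wr8","wrist");o=robot.get_obs();print(o["t"],o["tcp_pos"],o["width"])
h=cv2.cvtColor(d["pixels"],cv2.COLOR_BGR2HSV)
m=((h[...,0]>20)&(h[...,0]<34)&(h[...,1]>170)&(h[...,2]>120)).astype(np.uint8)
k,l,s,c=cv2.connectedComponentsWithStats(m)
for i in range(1,k):
    if 150<s[i,4]<4000: print(s[i],c[i],plane(d,c[i],o["tcp_pos"][2]+.04))
plan(robot,(.619,-.1753,.183),-.086,8)
```

```text
13.5333 [ 0.61916277 -0.17545614  0.3149196 ] 0.05060096409608225
[244 299  75  11 749] [280.86782377 304.46728972] [ 0.61945269 -0.17190983  0.3549196 ]
yaw -0.08 dyaw -0.006 d [-0.0002  0.0002 -0.1319] z [-0.001  0.001 -1.   ]
{"x":0,"y":-0,"z":16,"wz":0.01}, {"x":0,"y":-0,"z":16,"wz":0.01}, {"x":0,"y":-0,"z":16,"wz":0.01}, {"x":0,"y":-0,"z":16,"wz":0.01}, {"x":0,"y":-0,"z":16,"wz":0.01}, {"x":0,"y":-0,"z":16,"wz":0.01}, {"x":0,"y":-0,"z":16,"wz":0.01}, {"x":0,"y":-0,"z":16,"wz":0.01},
```

View pics/wr8.png

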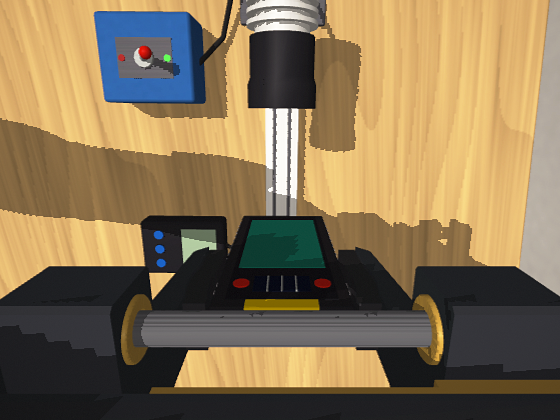

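The filter is held centred over the rail with its sensor side to the lamp. The ball at (145,52) leans right of its boss, so it is still on. I lower into the gap.

>>> {"fn": "apply_moves", "kwargs": {
  "deltas": [
    {"x":0,"y":0,"z":18,"wx":0,"wy":0,"wz":0.07,"claw":1},
    {"x":0,"y":0,"z":20,"wx":0,"wy":0,"wz":0,"claw":1},
    {"x":0,"y":0,"z":20,"wx":0,"wy":0,"wz":0,"claw":1},
    {"x":0,"y":0,"z":20,"wx":0,"wy":0,"wz":0,"claw":1},
    {"x":0,"y":0,"z":20,"wx":0,"wy":0,"wz":0,"claw":1},
    {"x":0,"y":0,"z":18,"wx":0,"wy":0,"wz":0,"claw":1},
    {"x":0,"y":0,"z":11,"wx":0,"wy":0,"wz":0,"claw":1},
    {"x":0,"y":0,"z":5,"wx":0,"wy":0,"wz":0,"claw":1}
  ]
}}

```text
t: 14.2
tcp_pos: [0.6188, -0.1741, 0.1818]
eef_rot: [[0.085, 0.996, -0.003], [0.996, -0.085, 0.002], [0.001, -0.003, -1.0]]
contact_force: [-0.5, 0.3, -0.8]
width: 0.0507
grip_force: 20.0
```

>>> {"fn": "apply_moves", "kwargs": {
  "deltas": [
    {"x":0,"y":0,"z":0,"wx":0,"wy":0,"wz":0,"claw":1},
    {"x":0,"y":0,"z":0,"wx":0,"wy":0,"wz":0,"claw":1},
    {"x":0,"y":0,"z":0,"wx":0,"wy":0,"wz":0,"claw":1},
    {"x":0,"y":0,"z":0,"wx":0,"wy":0,"wz":0,"claw":1},
    {"x":0,"y":0,"z":0,"wx":0,"wy":0,"wz":0,"claw":1},
    {"x":0,"y":0,"z":0,"wx":0,"wy":0,"wz":0,"claw":1}
  ]
}}

```text
t: 14.7
tcp_pos: [0.6199, -0.1761, 0.1843]
eef_rot: [[0.087, 0.996, 0.001], [0.996, -0.087, -0.0], [-0.0, 0.001, -1.0]]
contact_force: [0.4, -0.5, -1.0]
width: 0.0508
grip_force: 20.0
```

Run:
```python
from h import *;from station import robot
S,D=shot(robot,"scene9","scene"),shot(robot,"side9","side");W=shot(robot,"wr9","wrist")
o=robot.get_obs();print(o["t"],o["tcp_pos"],o["contact_force"],np.abs(o["dq"]).max())
print(red(S,4),red(D,4))
pS=proj(S,(.619,-.175,.16));pD=proj(D,(.619,-.175,.16));print(pS,pD)
f=lambda I,p,w,h:cv2.resize(I[max(0,int(p[1]-h/2)):int(p[1]+h/2),int(p[0]-w/2):int(p[0]+w/2)],(400,400))
cv2.imwrite("pics/fin.png",np.hstack([f(S["pixels"],pS,110,110),f(D["pixels"],pD,140,140)]))
```

```text
14.85 [ 0.61967641 -0.17600211  0.18391078] [-0.50104996  0.7225932  -1.03737045] 0.002709279095382732
[([256, 167, 4, 4, 12], [257.5, 168.5]), ([205, 235, 38, 25, 554], [225.0, 248.3])] [([272, 266, 5, 5, 20], [274.2, 267.8]), ([255, 281, 3, 2, 5], [256.2, 281.4])]
[193.1000092  146.27668309] [357.67507688 289.93881913]
```

View pics/fin.png

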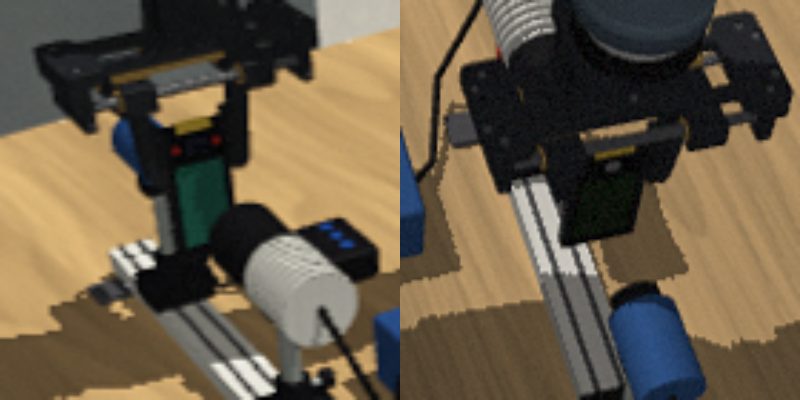

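The final view shows the filter upright in the gap, sensor side to the lamp and clear of the bench. Sticker at about (191.6,125.9) in scene and (362,273) in side. I run a last check and hand in if it agrees.

Run:
```python
from h import *;from station import robot
x=tri((L("scene9"),(191.6,125.7)),(L("side9"),(361.9,272.8)))[0];print(x)
m=np.array([.619,-.1755]);e=(x[:2]-m)@[.996,-.086];print("lateral",e,"window z",x[2]-.063)
if abs(e)<.006 and abs(x[2]-.223)<.01: print(robot.hand_in())
```

```text
[ 0.6169 -0.1762  0.2197]
lateral -0.00203139999999999 window z 0.1567
the job is handed in; nothing more can be done
None
```

The job is handed in: the lamp toggle is on and the due filter is held at rest, midway between lamp and receiver with its sensor side to the lamp. My last measurement put the window about 2 mm sideways and 3 mm in height from the light axis.

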